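Lock a fresh gas filter cartridge into its bayonet socket

ROBOT

A 6-joint arm with a two-finger parallel gripper is mounted at the origin on the work surface. World frame = base frame: x ahead of the robot, y to its left, z up, the work surface at z = 0. Lengths are in m, angles in degrees, forces in N, time in s.
With the tool pointing down it reaches from about 0.3 to 0.75 m from the base axis. Payload 8.5 kg.
Tool frame: the origin (TCP) lies at the very end of the fingers, on their centre line; the grasp point (between the pads) lies 19 mm behind it; x points along the fingers, y is the direction in which the jaws open and shut, and the axes are right-handed (so a half turn about x gives the same grasp; the last joint's range is limited). The gripper opens to 85 mm and grips with 20 to 120 N. Pads are 22 mm wide; open, the fingers measure 114 mm over their backs; the gripper's body (76 mm by 85 mm) begins 54 mm behind the grasp point. The pads swing forward as they close: fully open they stand 13 mm farther back than shut.
Start: joints at [59.456, 21.807, 74.336, -0, 83.858, -12.336], TCP at [0.172, 0.522, 0.231] pointing down, gripper open.
Joint ranges: [-178.18, 178.18], [-50.72, 133.34], [12.68, 142.11], [-81.47, 261.47], [9.98, 163.14], [-165.26, 165.26]. Speed limits (degrees/s): [136.94, 136.94, 180, 180, 180, 180].

INTERFACE

Orientations are given as a 3x3 rotation matrix whose columns are the frame's x, y, z axes.
In Python, from rig import sensors, cams, env gives the robot as it stands.
- The arm moves only by the shell command python3 -m crank 'ROWS' [FORCE]. ROWS is a JSON object of lists of equal length, an entry for each row: "hand": the closure in counts, from 0 (fully open) to 255 (shut); "translation": the shift along the tool's x, y, z in m, a list of three; "dr": the turn, a rotation vector about the tool's x, y, z in rad, a list of three. A call has 1 to 5 rows; each row is the pose to reach, as a shift and turn from the pose commanded when the call began, along the tool's axes at that moment; what a row does not reach only later rows make up. A row lasts 1/10 s, in which the tool goes at most 50 mm and 8.59 degrees, less where a joint would pass 70% of its speed; a pose out of reach is approached as far as the arm can. A call with a gripper value outside its range is refused whole. The fingers move at their own pace and stop on an object; FORCE is the grip in N (left out, the last holds). Time passes only in rows, so rows that repeat a pose let the fingers close. It gives the time, the measured TCP pose, the force and the opening at its end, in the units of the state.
- sensors.observe(): the state, without advancing time (a new reading comes with each control period).
- cams.get_image(name): name is "scene" or "top" or "wrist"; returns (picture, depth): 384x512x3 uint8, blue, green, red; 384x512 float32, m along the optical axis (not along the pixel's ray), 0 where there is no reading.
- cams.calibration(name): a dict with "vertical_fov" (degrees; the focal length in pixels is half the picture's height over the tangent of half this angle, whatever the lens; pixels are square), "cx", "cy" (the principal point, pixels), "extrinsics" (4x4, takes a point from camera to world coordinates). Camera axes: x right, y down, z forward; pixel columns grow to the right and rows downward; lengths in m; the calibration is good to about 2 mm. A picture is of the moment at which its call begins: read the wrist's pose just before it. calibration takes no time and is no camera call; for the wrist camera it gives the pose at the moment of the call.
- env.close_job(): hands the job in, once; it reports no verdict.
The state is a dict: "time_s": time; "q": joint angles; "qvel": joint speeds; "joint_efforts": joint torques, N m; "position": TCP position; "tool_rot": TCP orientation; "ft_force": force on the tool from outside, world axes, zero at the start; "wrist_torque": the same for the moment, N m; "grip_width": finger opening in m.
Only numpy, scipy, OpenCV 4.12 (cv2) and the standard library are available. Lean on these libraries where they do the work, as an engineer would, in place of code of your own. Each camera call takes 0.05 s, during which the arm holds its last target. There are 200 camera calls.

TASK

Take the fresh filter cartridge (green grip bar) from the tray and fit it into the gas purifier's bayonet socket: the collar is clamped at no exact angle to its base, so feel gently, never forcing it, for where the two lugs drop into the slots, push in against the spring, turn clockwise until it locks, and let go. Leave the spent cartridge (orange) and everything else on the bench where it is.

Things in the scene. Friction and masses are not known exactly. Their poses are not given: they have to be found in the camera images.
- fresh: Fresh filter cartridge, 0.15 to 0.31 kg, standing upright, 103 mm tall; origin at the centre of its underside, z up. Steel shank 32 mm in diameter (z 0 to 34, foot bevelled to 27), white canister 48 mm in diameter with a green band (z 34 to 68), and on top a green upright grip bar: 44 mm long along x, 16 mm thick along y, z 68 to 103.
- fresh_grip (a point): Point on the fresh cartridge's axis inside the grip bar, 90 mm above the underside: the height to pinch the bar across its 16 mm thickness. Axes as the cartridge's.
- fresh_lugs (a point): Point on the fresh cartridge's axis level with its two steel lugs, 9 mm above the underside. The lugs stick out of the shank at +x and -x, in line with the grip bar: each 8 mm wide along y, 6 mm high (z 6 to 12 from the underside), reaching 23 mm from the axis. Half a turn makes no difference.
- purifier: Fixed gas purifier base: cream plate 170 x 120 x 12 mm, with an outlet block 42 mm high at its +x end (from 73 mm out). Origin at bench level on the axis of the bayonet socket, z up. On the plate stands the socket's round aluminium collar, 68 mm in diameter. The collar is clamped and does not turn. More than 60 N between cartridge and purifier counts as forcing.
- socket_mouth (a point): Centre of the collar's top face, 48 mm above the bench; axes as the base's. Bore 35 mm in diameter with two slots 11 mm wide, marked by blue dots, turned anticlockwise (from above) from the base's x axis by an unmeasured 0.15 to 0.95 rad, anew each time. Lugs within about 0.07 rad of the slots go in; otherwise they rest on the top, the cartridge's underside 42 mm above the bench.
- socket_spring (a point): Top of the spring pusher in the socket when free, on the axis, 39 mm above the bench: it meets the cartridge's underside there, takes 0.7 N per mm, and stops hard at 19 mm (14 N). With the underside at 24 mm or lower the lugs pass under the locking ridges. A cartridge let go unturned is lifted back to about 35 mm.
- socket_lock (a point): Where the centre of the underside of a locked cartridge rests: on the axis, 27 mm above the bench. Pushed in, turn clockwise seen from above: the ridges are passed about 0.72 rad from the slots, the stop comes at about 0.85 rad. Let up, the cartridge springs into the locking pockets at 27 mm. Anticlockwise is blocked.
- tray: Fixed white tray with a blue rim, 150 x 270 mm, walls 12 mm high, inner floor 4 mm above the bench; origin under its centre, long side along its y. Both cartridges and two vials stand in it.
- spent: Spent cartridge, same shape as the fresh one but orange band and bar; stands in the tray, to be left alone. The two may have swapped places.
- vial1: Small glass vial with blue cap, 22 mm in diameter, 34 mm tall, in the tray; origin at its underside. Leave alone.
- vial2: Second such vial. Leave alone.
- wrench: Steel wrench 160 mm long lying on the bench. Leave alone.
- solvent: Amber solvent bottle, 64 mm in diameter, 130 mm tall; origin at its underside. Leave alone.
- beaker: Glass beaker, 64 mm in diameter, 75 mm tall; origin at its underside. Leave alone.
- cardbox: Green box 60 x 100 x 50 mm; origin at its underside. Leave alone.
Mind the look-alikes: they are no part of the job. What is shaped like the fresh but pink or yellow is not meant.

How it is judged:
By the outcome, as a careful person would: the job done as asked, in the order asked, and still so for the second after the job is handed in, with the robot touching nothing.
It also fails if it takes over 51 s, if anything falls off the work surface, if the arm or the gripper's body presses on something with over 40 N, if the wrist force passes 120 N, or if a joint passes its speed limit or range.

## Working session

There is one attempt and no reset: what is moved stays moved. The work goes in short steps, Python scripts to look and compute and a shell command to move; the robot and the scene stay as the last step left them, time stands still between calls to the robot, and variables do not carry over. Pictures are saved under pics/ and viewed, about 8 in all and at most 12, crops included, and the job is handed in when it is done.

```bash
ls; mkdir -p pics
python3 - <<'E'
from rig import sensors,cams,env
import cv2,numpy as np
s=sensors.observe();print(s)
for n in("top","scene"):
    im,d=cams.get_image(n);cv2.imwrite(f"pics/{n}0.png",im);np.save(f"pics/{n}0.npy",d)
    print(n,cams.calibration(n))
a=[cv2.imread(f"pics/{n}0.png") for n in("top","scene")]
E
```

```text
pics
{'time_s': 0.0, 'q': array([ 5.94579446e+01,  2.18422338e+01,  7.43836383e+01, -4.17103519e-05,
        8.38591679e+01, -1.23366557e+01]), 'qvel': array([ 0.00472687, -0.08969031, -0.10064017, -0.0546829 ,  0.17215846,
        0.00967286]), 'joint_efforts': array([ 1.69285533e-03, -4.48455441e+01, -2.31285596e+01, -3.17928391e-05,
        4.68548475e-03,  3.90016442e-05]), 'position': array([0.17169418, 0.52221141, 0.23070669]), 'tool_rot': array([[-7.53617043e-04,  3.12423824e-01,  9.49942517e-01],
       [-1.27866747e-03,  9.49941709e-01, -3.12424573e-01],
       [-9.99998899e-01, -1.45010908e-03, -3.16406080e-04]]), 'ft_force': array([ 0.59100732, -0.26673278,  0.47185812]), 'wrist_torque': array([-0.00945281, -0.00789653,  0.00461313]), 'grip_width': 0.08534799322312175}
top {'vertical_fov': 49.224984376165395, 'cx': 257.6173458045568, 'cy': 193.18298599757242, 'extrinsics': array([[-0.02369537, -0.9929448 ,  0.11618588,  0.41567837],
       [-0.99971299,  0.0231242 , -0.00626171,  0.01477221],
       [ 0.00353083, -0.11630091, -0.99320775,  1.41055961],
       [ 0.        ,  0.        ,  0.        ,  1.        ]])}
scene {'vertical_fov': 50.30757600805861, 'cx': 256.27420834742634, 'cy': 190.45202469323053, 'extrinsics': array([[ 0.75203205,  0.4053802 , -0.51972559,  1.17218149],
       [ 0.6587934 , -0.43721934,  0.61223403, -0.65141424],
       [ 0.02095348, -0.8028114 , -0.59586476,  0.74008731],
       [ 0.        ,  0.        ,  0.        ,  1.        ]])}
```

View pics/top0.png

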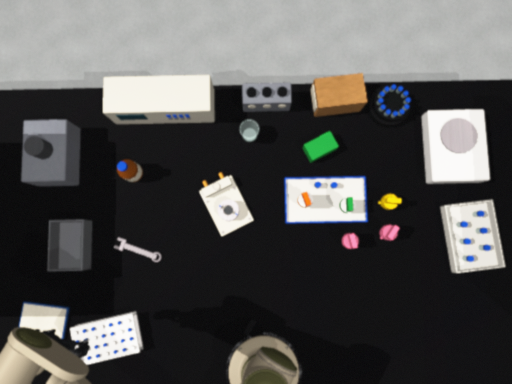

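View pics/scene0.png

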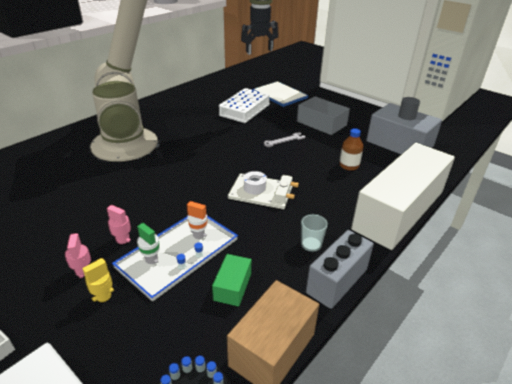

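The top view shows the fresh cartridge (green bar) near (346,205), the spent one at (306,200), and the purifier collar near (229,210) with its outlet block towards (222,187). Pink and yellow decoys stand outside the tray.

```bash
cat > h.py <<'E'
import cv2,numpy as np
from rig import sensors,cams
def ray(c,uv,z,h=384):
    f=h/2/np.tan(np.radians(c['vertical_fov']/2));E=c['extrinsics']
    uv=np.atleast_2d(np.asarray(uv,float))
    d=np.c_[(uv[:,0]-c['cx'])/f,(uv[:,1]-c['cy'])/f,np.ones(len(uv))]@E[:3,:3].T
    o=E[:3,3];return o+d*((z-o[2])/d[:,2])[:,None]
def cloud(c,d):
    f=192/np.tan(np.radians(c['vertical_fov']/2));E=c['extrinsics']
    v,u=np.mgrid[:384,:512]
    p=np.stack([(u-c['cx'])/f*d,(v-c['cy'])/f*d,d],-1)
    return p@E[:3,:3].T+E[:3,3]
def green(im):
    h=cv2.cvtColor(im,cv2.COLOR_BGR2HSV);return cv2.inRange(h,(45,100,50),(85,255,255))
def save(n,im): cv2.imwrite(f"pics/{n}.png",im)
E
python3 - <<'E'
from h import *
im=cv2.imread("pics/top0.png");d=np.load("pics/top0.npy");c=cams.calibration("top");P=cloud(c,d)
m=green(im);n,l,st,ce=cv2.connectedComponentsWithStats(m)
for i in range(1,n):
    if st[i,4]>8:
        q=P[l==i];print("green",st[i],ce[i].round(1),q.mean(0).round(3),q[:,2].max().round(3),ray(c,ce[i],.107).round(4))
# purifier
w=(P[...,2]>.036)&(P[...,2]<.06)
x=P[...,0];y=P[...,1]
reg=np.zeros_like(w);reg[165:245,190:265]=1
q=P[reg&w];print(len(q));
k=P[reg&(P[...,2]>.044)&(P[...,2]<.053)&(abs(P[...,0]-ray(c,(229,210),.048)[0,0])<.04)]
print("mouth",ray(c,(229,210),.048),"median hi",np.median(k,0) if len(k) else 0, (k.min(0)+k.max(0))/2,len(k))
pl=reg&(P[...,2]>.006)&(P[...,2]<.06)
pts=np.argwhere(pl&(im.min(2)>90))[:,::-1]
print("rect",cv2.minAreaRect(P[pl&(im.min(2)>90)][:,:2].astype(np.float32)))
a=cv2.resize(im[160:250,185:270],None,fx=6,fy=6,interpolation=cv2.INTER_CUBIC)
save("pur0",a)
E
```

```text
green [302 130  37  33 689] [319.9 145.9] [ 0.728 -0.204  0.049] 1.411 [[ 0.7147 -0.1949  0.107 ]]
green [347 198   6  13  74] [349.4 204.1] [ 0.527 -0.28   0.104] 0.114 [[ 0.527  -0.2794  0.107 ]]
553
mouth [[0.52210759 0.10067407 0.048     ]] median hi [0.52138001 0.10425038 0.04721411] [0.52235267 0.10398944 0.04845225] 200
rect ((0.5423246026039124, 0.11446674913167953), (0.17282462120056152, 0.11971361935138702), 25.28856658935547)
```

View pics/pur0.png

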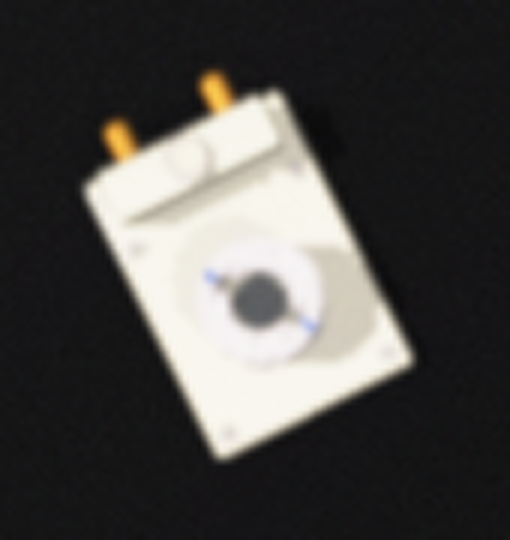

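```bash
python3 - <<'E'
from h import *
s=sensors.observe();c=cams.calibration("wrist");R=s['tool_rot']
E=c['extrinsics'];print(R.T@(E[:3,3]-s['position']),R.T@E[:3,:3],c['vertical_fov'])
E
python3 -m crank '{"hand":[0,0,0,0,0],"translation":[[-0.01,-0.03,0.04],[-0.02,-0.06,0.08],[-0.03,-0.09,0.12],[-0.04,-0.12,0.16],[-0.04,-0.145,0.2]],"dr":[[0,0,0],[0,0,0],[0,0,0],[0,0,0],[0,0,0]]}'
```

```text
[-0.141479   -0.00059498 -0.07559514] [[ 1.10751965e-03 -2.94473709e-01  9.55658939e-01]
 [ 9.99999269e-01  7.90762559e-04 -9.15242901e-04]
 [-4.86184338e-04  9.55659254e-01  2.94474369e-01]] 66.23441414548796
time_s: 0.6
position: [0.3165, 0.3215, 0.2723]
tool_rot: [[0.002, 0.312, 0.95], [0.001, 0.95, -0.312], [-1.0, 0.001, 0.001]]
ft_force: [1.2, 0.6, -0.2]
grip_width: 0.0858
```

```bash
python3 -m crank '{"hand":[0,0,0,0,0],"translation":[[0,-0.024,0.04],[0,-0.05,0.08],[0,-0.077,0.12],[0,-0.104,0.16],[0,-0.125,0.2]],"dr":[[0,0,0],[0,0,0],[0,0,0],[0,0,0],[0,0,0]]}'
python3 -m crank '{"hand":[0,0,0],"translation":[[0,-0.017,0.029],[0,-0.017,0.029],[0,-0.017,0.029]],"dr":[[0,0,0],[0,0,0],[0,0,0]]}'
python3 - <<'E'
from h import *
c=cams.calibration("wrist");im,d=cams.get_image("wrist")
save("w1",im);np.save("pics/w1.npy",d);np.save("pics/w1c.npy",c)
h=cv2.cvtColor(im,cv2.COLOR_BGR2HSV);m=cv2.inRange(h,(100,120,80),(130,255,255))
n,l,st,ce=cv2.connectedComponentsWithStats(m)
for i in range(1,n):
    if st[i,4]>8: print("blue",st[i],ce[i].round(1),ray(c,ce[i],.048)[0].round(4),cloud(c,d)[l==i].mean(0).round(4))
E
```

```text
time_s: 1.1
position: [0.4675, 0.1397, 0.2712]
tool_rot: [[-0.0, 0.313, 0.95], [-0.0, 0.95, -0.313], [-1.0, -0.0, -0.0]]
ft_force: [0.2, 0.9, 0.4]
grip_width: 0.0853
time_s: 1.4
position: [0.489, 0.1162, 0.2708]
tool_rot: [[-0.001, 0.314, 0.95], [0.0, 0.95, -0.314], [-1.0, -0.0, -0.001]]
ft_force: [-0.4, 0.7, -0.3]
grip_width: 0.0852
blue [231 188   4   4  14] [232.7 189.5] [0.5072 0.0771 0.048 ] [0.5074 0.077  0.0475]
blue [277 195   4   4  12] [278.2 196.7] [0.5348 0.13   0.048 ] [0.5349 0.13   0.0477]
blue [  0 197 148  58 651] [ 82.5 220.4] [ 0.4849 -0.1272  0.048 ] [ 0.4916 -0.1532  0.0132]
blue [ 78 289  18  19 127] [ 87.6 298. ] [ 0.5958 -0.1782  0.048 ] [ 0.5985 -0.1832  0.042 ]
blue [ 48 296  16   8  72] [ 56.8 299. ] [ 0.5833 -0.2215  0.048 ] [ 0.5865 -0.2285  0.0408]
blue [  0 309  12  18  66] [  4.7 318.2] [ 0.5888 -0.3121  0.048 ] [ 0.6034 -0.3504  0.0172]
blue [415 362   9   5  27] [418.2 363.7] [0.8665 0.2583 0.048 ] [0.8269 0.2478 0.0802]
blue [434 367   6   7  23] [436.6 369.7] [0.8878 0.284  0.048 ] [0.8135 0.2611 0.1056]
blue [420 369  12   9  68] [425.3 372.8] [0.8884 0.266  0.048 ] [0.8267 0.2494 0.0956]
blue [408 372   9   9  46] [411.9 376.8] [0.89   0.2445 0.048 ] [0.7861 0.2217 0.1281]
```

View pics/w1.png

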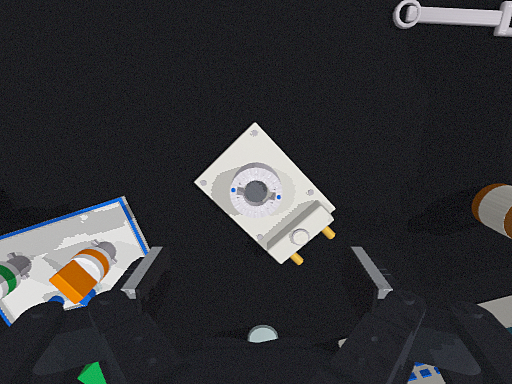

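The wrist view shows the collar at about (256,191), with blue dots at (233,189) and (278,197). That gives a socket centre of about (0.521, 0.104) and a slot angle of about 62.5°, which agrees with the top view. Next is the fresh cartridge.

```bash
python3 -m crank '{"hand":[0,0,0,0,0],"translation":[[0,-0.047,0.015],[0,-0.094,0.03],[0,-0.141,0.045],[0,-0.188,0.06],[0,-0.235,0.075]],"dr":[[0,0,0],[0,0,0],[0,0,0],[0,0,0],[0,0,0]]}'
python3 -m crank '{"hand":[0,0,0,0],"translation":[[0,-0.045,0.015],[0,-0.09,0.03],[0,-0.12,0.04],[0,-0.12,0.04]],"dr":[[0,0,0],[0,0,0],[0,0,0],[0,0,0]]}'
python3 - <<'E'
from h import *
s=sensors.observe();c=cams.calibration("wrist");im,d=cams.get_image("wrist")
save("w2",im);np.save("pics/w2.npy",d);P=cloud(c,d);print(s['q'].round(1))
m=green(im);n,l,st,ce=cv2.connectedComponentsWithStats(m)
for i in range(1,n):
    if st[i,4]>30:
        q=P[l==i];t=q[(q[:,2]>.101)&(q[:,2]<.113)]
        print(st[i],ce[i].round(1),q[:,2].max(),len(t))
        if len(t)>20: print(cv2.minAreaRect(t[:,:2].astype(np.float32)),t.mean(0))
E
```

```text
time_s: 1.95
position: [0.4863, -0.1306, 0.2717]
tool_rot: [[0.001, 0.311, 0.951], [-0.0, 0.951, -0.311], [-1.0, 0.0, 0.001]]
ft_force: [0.5, 0.3, 0.7]
grip_width: 0.0854
time_s: 2.35
position: [0.4871, -0.2587, 0.2707]
tool_rot: [[-0.001, 0.315, 0.949], [-0.0, 0.949, -0.315], [-1.0, -0.0, -0.001]]
ft_force: [-0.9, -0.1, -0.2]
grip_width: 0.0853
[ -40.3   20.6   69.7   -0.    89.7 -111.9]
[231 184  36  15  98] [249.  188.1] 0.06287460645551923 0
[236 191  24  45 672] [247.6 212.9] 0.41225561960249096 517
((0.5268837809562683, -0.2830314040184021), (0.015431905165314674, 0.043455492705106735), 89.70890045166016) [ 0.52588775 -0.28279215  0.10566921]
[ 299  262   60   79 2566] [328.3 305.2] 0.41225561960249096 0
```

View pics/w2.png

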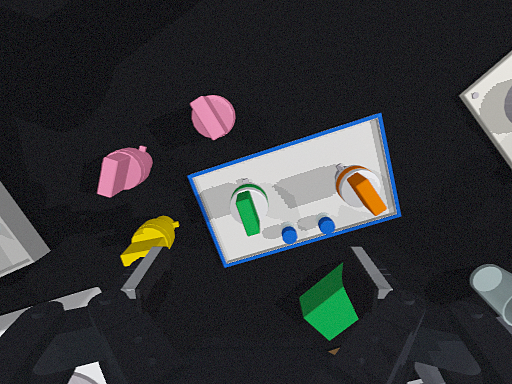

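The picture shows the green bar near (248,213). Its top measures 43.5 x 15.4 mm, centred at (0.527, -0.283), z 0.106, lying along world x, so it matches the fresh cartridge. I'll align the jaws across the bar and descend.

```bash
python3 -m crank '{"hand":[0,0,0,0,0],"translation":[[0.03,-0.004,0.015],[0.06,-0.008,0.03],[0.10,-0.0105,0.0455],[0.10,-0.0105,0.0455],[0.10,-0.0105,0.0455]],"dr":[[-0.12,0,0],[-0.24,0,0],[-0.32,0,0],[-0.32,0,0],[-0.32,0,0]]}'
python3 - <<'E'
from h import *
s=sensors.observe();c=cams.calibration("wrist");im,d=cams.get_image("wrist")
np.save("pics/w3.npy",d);P=cloud(c,d);save("w3",im);print(s['position'],s['tool_rot'].round(4),s['q'].round(1))
m=green(im);n,l,st,ce=cv2.connectedComponentsWithStats(m)
for i in range(1,n):
    q=P[l==i];t=q[(q[:,2]>.100)&(q[:,2]<.113)]
    if len(t)>50: print(st[i],cv2.minAreaRect(t[:,:2].astype(np.float32)),t.mean(0))
E
```

```text
time_s: 2.9
position: [0.5275, -0.2791, 0.1722]
tool_rot: [[-0.0, -0.002, 1.0], [0.0, 1.0, 0.002], [-1.0, 0.0, -0.0]]
ft_force: [0.3, -0.5, 1.3]
grip_width: 0.0856
[ 0.52749753 -0.27914331  0.17216417] [[-3.0e-04 -2.2e-03  1.0e+00]
 [ 4.0e-04  1.0e+00  2.2e-03]
 [-1.0e+00  4.0e-04 -3.0e-04]] [ -39.2   29.1   72.2    0.    78.7 -129.4]
[ 241  172   21   64 1290] ((0.5271134376525879, -0.2838391065597534), (0.043914347887039185, 0.015335487201809883), 0.33355000615119934) [ 0.52567613 -0.28371979  0.10562859]
```

```bash
python3 -m crank '{"hand":[0,0,0,0,0],"translation":[[0.03,-0.003,0],[0.06,-0.003,0],[0.085,-0.003,0],[0.094,-0.003,0],[0.094,-0.003,0]],"dr":[[0,0,0],[0,0,0],[0,0,0],[0,0,0],[0,0,0]]}' 60
python3 -c "
from rig import sensors
s=sensors.observe();print(s['position'],s['tool_rot'][:,1].round(4),s['ft_force'])"
```

```text
time_s: 3.45
position: [0.5274, -0.2835, 0.0784]
tool_rot: [[0.001, -0.002, 1.0], [-0.001, 1.0, 0.002], [-1.0, -0.001, 0.001]]
ft_force: [-0.7, 0.4, 0.4]
grip_width: 0.0857
[ 0.52744695 -0.28354075  0.07838898] [-1.9e-03  1.0e+00 -5.0e-04] [-0.7065121   0.38635778  0.39754139]
```

```bash
python3 -m crank '{"hand":[100,180,255,255,255],"translation":[[0,0,0],[0,0,0],[0,0,0],[0,0,0],[0,0,0]],"dr":[[0,0,0],[0,0,0],[0,0,0],[0,0,0],[0,0,0]]}' 60
python3 -m crank '{"hand":[255,255,255,255],"translation":[[0,0,0],[0,0,0],[-0.02,0,0],[-0.04,0,0]],"dr":[[0,0,0],[0,0,0],[0,0,0],[0,0,0]]}' 60
```

```text
time_s: 3.95
position: [0.5274, -0.2838, 0.0778]
tool_rot: [[0.001, -0.002, 1.0], [-0.0, 1.0, 0.002], [-1.0, -0.0, 0.001]]
ft_force: [0.4, 1.4, 2.1]
grip_width: 0.0149
time_s: 4.35
position: [0.5268, -0.2834, 0.1167]
tool_rot: [[-0.002, -0.002, 1.0], [0.002, 1.0, 0.002], [-1.0, 0.002, -0.002]]
ft_force: [-0.3, -0.1, -2.3]
grip_width: 0.0152
```

Gripped at 15 mm opening, with the weight showing on the wrist force. Lifting clear of the spent cartridge's top before crossing to the socket.

```bash
python3 -m crank '{"hand":[255,255,255,255,255],"translation":[[-0.045,0,0],[-0.09,0,0],[-0.1,0.045,0],[-0.1,0.09,0],[-0.1,0.135,0]],"dr":[[0,0,0],[0,0,0],[-0.14,0,0],[-0.28,0,0],[-0.42,0,0]]}' 60
python3 -c "
from rig import sensors
s=sensors.observe();print(s['position'],s['tool_rot'].round(4).tolist(),s['q'].round(1))
R=s['tool_rot'];import numpy as np;print(R.T@(np.array([.521,.1036,.217])-s['position']),np.degrees(np.arctan2(R[1,1],R[0,1])))"
```

```text
time_s: 4.85
position: [0.5265, -0.1474, 0.217]
tool_rot: [[-0.0, -0.414, 0.91], [0.0, 0.91, 0.414], [-1.0, 0.0, -0.0]]
ft_force: [0.8, 1.0, -3.5]
grip_width: 0.0155
[ 0.52650592 -0.14740459  0.21700864] [[-0.0005, -0.4141, 0.9102], [0.0003, 0.9102, 0.4141], [-1.0, 0.0005, -0.0003]] [ -28.1   22.1   76.3    0.    81.6 -142.5]
[9.13347605e-05 2.30753865e-01 9.89255549e-02] 114.46170517884634
```

```bash
python3 -m crank '{"hand":[255,255,255,255,255],"translation":[[0,0.042,0.018],[0,0.084,0.036],[0,0.126,0.054],[0,0.168,0.072],[0,0.21,0.09]],"dr":[[-0.13,0,0],[-0.27,0,0],[-0.4,0,0],[-0.54,0,0],[-0.664,0,0]]}' 60
python3 -c "
from rig import sensors
s=sensors.observe();print(s['position'],s['tool_rot'].round(4).tolist(),s['q'].round(1))
R=s['tool_rot'];import numpy as np;print(R.T@(np.array([.521,.1036,.217])-s['position']),np.degrees(np.arctan2(R[1,1],R[0,1])))"
```

```text
time_s: 5.35
position: [0.5224, 0.0814, 0.2167]
tool_rot: [[-0.001, -0.887, 0.461], [0.0, 0.461, 0.887], [-1.0, 0.001, -0.001]]
ft_force: [0.4, -0.8, -2.5]
grip_width: 0.0148
[0.522447   0.08143943 0.2167368 ] [[-0.0012, -0.8873, 0.4611], [0.0, 0.4611, 0.8873], [-1.0, 0.001, -0.0005]] [  -4.    20.4   79.1   -0.    80.6 -156.5]
[-0.00026141  0.0115028   0.01899661] 152.54099138497602
```

```bash
python3 -m crank '{"hand":[255,255,255,255],"translation":[[0.0,0.0115,0.019],[0.03,0.0115,0.019],[0.06,0.0115,0.019],[0.06,0.0115,0.019]],"dr":[[0,0,0],[0,0,0],[0,0,0],[0,0,0]]}' 60
python3 - <<'E'
from h import *
s=sensors.observe();c=cams.calibration("wrist");im,d=cams.get_image("wrist")
P=cloud(c,d);save("w4",im);print(s['position'],s['q'].round(1))
i2,d2=cams.get_image("scene");save("s4",i2);i3,d3=cams.get_image("top");save("t4",i3);np.save("pics/w4.npy",d);np.save("pics/w4c.npy",c)
v=np.hstack([cv2.resize(im[60:330,120:400],(420,405)),cv2.resize(i2[100:240,190:330],(378,378))if 0 else cv2.resize(i2[110:240,195:325],(375,405),interpolation=cv2.INTER_CUBIC)]);save("v4",v)
E
```

```text
time_s: 5.75
position: [0.5195, 0.102, 0.1536]
tool_rot: [[-0.009, -0.885, 0.466], [0.0, 0.466, 0.885], [-1.0, 0.008, -0.004]]
ft_force: [0.2, 0.1, -2.0]
grip_width: 0.015
[0.51948963 0.10202489 0.15359076] [  -1.7   24.    84.6   -0.    71.9 -154. ]
```

View pics/v4.png

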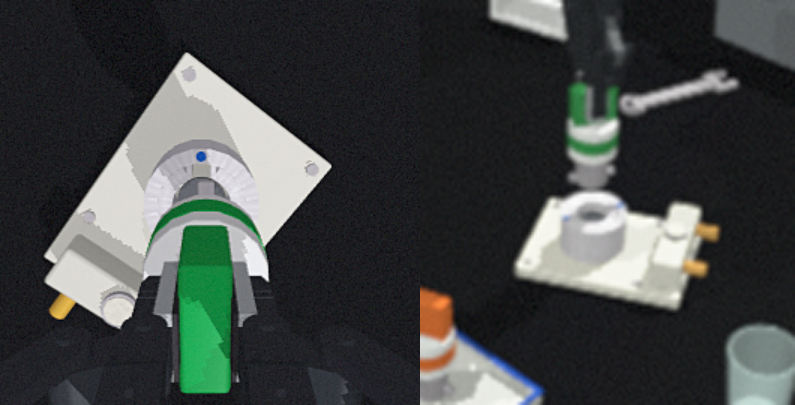

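The lug points along the blue dot at crop (201,157), and the cartridge hangs straight over the collar. Next I'll measure the in-hand offset and the remaining error.

Run:
```python
from h import *
s=sensors.observe();R=s['tool_rot'];p=s['position'];print(p,R[:,0].round(4),np.degrees(np.arctan2(R[1,1],R[0,1])))
im=cv2.imread("pics/w4.png");d=np.load("pics/w4.npy");c=np.load("pics/w4c.npy",allow_pickle=True).item();P=cloud(c,d)
h=cv2.cvtColor(im,cv2.COLOR_BGR2HSV);m=cv2.inRange(h,(100,120,80),(130,255,255))
n,l,st,ce=cv2.connectedComponentsWithStats(m)
T=lambda q:(np.atleast_2d(q)-p)@R
for i in range(1,n):
    q=ray(c,ce[i],.048)[0]
    if st[i,4]>8 and abs(q[0]-.52)<.05 and abs(q[1]-.1)<.05: print("dot",st[i],q.round(4),T(q).round(4))
# green bar top points in tool frame
m=green(im)>0;g=T(P[m]);g=g[np.abs(g).max(1)<.08]
print("bar x range",np.percentile(g[:,0],[1,50,99]).round(4))
t=g[g[:,0]<np.percentile(g[:,0],2)+.004];print("bar top",t.min(0).round(4),t.max(0).round(4),cv2.minAreaRect(t[:,1:].astype(np.float32)))
# collar outer edge on top plane
w=(abs(P[...,2]-.048)<.003)&(np.hypot(P[...,0]-.521,P[...,1]-.1036)<.045)
q=P[w];ang=np.arctan2(q[:,1]-.1036,q[:,0]-.521);r=np.hypot(q[:,0]-.521,q[:,1]-.1036)
E=[];
for a in np.arange(-3.14,3.14,.1):
    k=(ang>a)&(ang<a+.1)
    if k.sum()>5:E.append(q[k][np.argmax(r[k])][:2])
E=np.array(E);A=np.c_[2*E,np.ones(len(E))];x=np.linalg.lstsq(A,(E**2).sum(1),rcond=None)[0]
print("circle",x[:2],np.sqrt(x[2]+x[:2]@x[:2]),len(E), T([*x[:2],.048]).round(4))
```

```text
[0.52230916 0.10164994 0.15838348] [ 1.3e-03 -1.0e-04 -1.0e+00] 152.21762948595608
dot [251 161   6   7  34] [0.5076 0.077  0.048 ] [[ 0.1104  0.0016 -0.0287]]
bar x range [-0.0245 -0.0228  0.0335]
bar top [-0.0304 -0.0052 -0.0234] [-0.0203  0.0108  0.0207] ((0.0028228522278368473, -0.0013439338654279709), (0.044022418558597565, 0.015782713890075684), 89.27076721191406)
circle [0.52112087 0.10348634] 0.03399077061452299 39 [[0.1104 0.002  0.001 ]]
```

```bash
cat > rel.py <<'E'
from h import *
def go():
    s=sensors.observe();R=s['tool_rot'];p=s['position'];c=cams.calibration("wrist");im,d=cams.get_image("wrist");P=cloud(c,d)
    T=lambda q:(np.atleast_2d(q)-p)@R
    g=T(P[green(im)>0]);g=g[np.abs(g).max(1)<.08];t=g[g[:,0]<np.percentile(g[:,0],2)+.004]
    r=cv2.minAreaRect(t[:,1:].astype(np.float32));b=np.array(r[0])
    w=(abs(P[...,2]-.048)<.003)&(np.hypot(P[...,0]-.521,P[...,1]-.1036)<.045)
    q=P[w];ang=np.arctan2(q[:,1]-.1036,q[:,0]-.521);rr=np.hypot(q[:,0]-.521,q[:,1]-.1036);E=[]
    for a in np.arange(-3.14,3.14,.1):
        k=(ang>a)&(ang<a+.1)
        if k.sum()>5:E.append(q[k][np.argmax(rr[k])][:2])
    E=np.array(E);x=np.linalg.lstsq(np.c_[2*E,np.ones(len(E))],(E**2).sum(1),rcond=None)[0]
    k=T([*x[:2],.048])[0]
    hh=cv2.cvtColor(im,cv2.COLOR_BGR2HSV);n,l,st,ce=cv2.connectedComponentsWithStats(cv2.inRange(hh,(100,120,80),(130,255,255)))
    for i in range(1,n):
        z=ray(c,ce[i],.048)[0]
        if st[i,4]>8 and np.hypot(z[0]-.521,z[1]-.1036)<.04:print(" dot",T(z)[0].round(4))
    print(p.round(4),"yaw",np.degrees(np.arctan2(R[1,1],R[0,1])).round(2),"tilt",R[:2,0].round(4),"bar",b.round(4),np.round(r[1:][0],4),round(r[2],2),"collar",k.round(4),"circ",x[:2].round(4),np.sqrt(x[2]+x[:2]@x[:2]).round(4),"rel",(k[1:]-b).round(4))
for _ in range(4):go()
E
python3 rel.py
```

```text
dot [ 0.1104  0.0016 -0.0287]
[0.5223 0.1016 0.1584] yaw 152.22 tilt [ 0.0013 -0.0001] bar [ 0.0003 -0.0005] [0.0441 0.0157] 89.72 collar [0.1104 0.0021 0.0011] circ [0.5211 0.1036] 0.034 rel [0.0018 0.0016]
 dot [ 0.1107  0.002  -0.0287]
[0.5225 0.1016 0.1587] yaw 152.21 tilt [ 0.0024 -0.0001] bar [ 0.0003 -0.0005] [0.0441 0.0157] 89.73 collar [0.1107 0.0023 0.001 ] circ [0.5211 0.1036] 0.0341 rel [0.0021 0.0015]
 dot [ 0.1107  0.0019 -0.0287]
[0.5224 0.1016 0.1588] yaw 152.22 tilt [ 0.0026 -0.0001] bar [ 0.0003 -0.0006] [0.0443 0.0157] 89.72 collar [0.1107 0.0023 0.0008] circ [0.5211 0.1034] 0.034 rel [0.002  0.0014]
 dot [ 0.1106  0.0019 -0.0287]
[0.5223 0.1017 0.1586] yaw 152.21 tilt [ 0.0024 -0.    ] bar [ 0.0002 -0.0007] [0.0444 0.0158] 89.76 collar [0.1106 0.0023 0.001 ] circ [0.521  0.1036] 0.034 rel [0.002  0.0017]
```

```bash
python3 -m crank '{"hand":[255,255,255,255],"translation":[[0.01,0.002,0.0015],[0.022,0.002,0.0015],[0.032,0.002,0.0015],[0.032,0.002,0.0015]],"dr":[[0,0,0],[0,0,0],[0,0,0],[0,0,0]]}' 60
python3 rel.py
```

```text
time_s: 6.5
position: [0.5199, 0.1041, 0.1238]
tool_rot: [[-0.003, -0.885, 0.466], [0.0, 0.466, 0.885], [-1.0, 0.003, -0.001]]
ft_force: [-0.9, 0.3, -2.3]
grip_width: 0.0154
 dot [ 0.0758 -0.002  -0.0296]
[0.5199 0.1041 0.1238] yaw 152.23 tilt [-0.003   0.0001] bar [ 0.0004 -0.0005] [0.0441 0.0157] 89.38 collar [ 0.0758 -0.0016  0.0002] circ [0.5211 0.1036] 0.034 rel [-0.0019  0.0007]
 dot [ 0.0767 -0.0013 -0.0299]
[0.5203 0.1041 0.1247] yaw 152.23 tilt [-0.0014  0.    ] bar [ 0.0003 -0.0004] [0.0441 0.0158] 89.78 collar [ 0.0767 -0.0011 -0.    ] circ [0.5212 0.1036] 0.034 rel [-0.0013  0.0004]
 dot [ 0.0773 -0.0009 -0.03  ]
[0.5207 0.1041 0.1253] yaw 152.23 tilt [-0.0002 -0.    ] bar [ 0.0003 -0.0006] [0.044  0.0158] 89.78 collar [ 0.0773 -0.0007 -0.0003] circ [0.5212 0.1036] 0.034 rel [-0.0009  0.0003]
 dot [ 0.0776 -0.0007 -0.03  ]
[0.5209 0.1041 0.1256] yaw 152.23 tilt [ 0.0006 -0.    ] bar [ 0.0004 -0.0004] [0.0447 0.0158] 89.3 collar [ 0.0776 -0.0004 -0.0004] circ [0.5211 0.1036] 0.034 rel [-0.0007 -0.    ]
```

```bash
python3 -m crank '{"hand":[255,255,255,255,255],"translation":[[0.003,0,0],[0.005,0,0],[0.007,0,0],[0.008,0,0],[0.008,0,0]],"dr":[[0,0,0],[0,0,0],[0,0,0],[0,0,0],[0,0,0]]}' 60
python3 -m crank '{"hand":[255,255,255],"translation":[[0.001,0,0],[0.0015,0,0],[0.0015,0,0]],"dr":[[0,0,0],[0,0,0],[0,0,0]]}' 60
```

```text
time_s: 7.2
position: [0.5207, 0.1041, 0.1172]
tool_rot: [[-0.0, -0.885, 0.466], [-0.0, 0.466, 0.885], [-1.0, 0.0, -0.0]]
ft_force: [-0.2, 0.3, -3.1]
grip_width: 0.0151
time_s: 7.5
position: [0.5207, 0.1041, 0.1158]
tool_rot: [[0.0, -0.885, 0.466], [0.0, 0.466, 0.885], [-1.0, -0.0, 0.0]]
ft_force: [0.9, -0.4, -2.2]
grip_width: 0.0151
```

```bash
for i in 1 2; do python3 -m crank '{"hand":[255,255,255],"translation":[[0.0007,0,0],[0.0015,0,0],[0.0015,0,0]],"dr":[[0,0,0],[0,0,0],[0,0,0]]}' | grep -E 'position|force'; done
```

```text
position: [0.5207, 0.104, 0.1143]
ft_force: [0.4, -0.3, -3.3]
position: [0.5207, 0.104, 0.1127]
ft_force: [1.6, -0.3, -3.5]
```

No contact at the 42 mm rest height, so the lugs are in the slots. Pushing in against the spring.

```bash
for i in 1 2; do python3 -m crank '{"hand":[255,255,255,255],"translation":[[0.001,0,0],[0.002,0,0],[0.003,0,0],[0.003,0,0]],"dr":[[0,0,0],[0,0,0],[0,0,0],[0,0,0]]}' | grep -E 'position|force'; done
```

```text
position: [0.5207, 0.1041, 0.1098]
ft_force: [1.0, -0.6, -2.3]
position: [0.5207, 0.1041, 0.1068]
ft_force: [-0.3, -1.0, 1.3]
```

```bash
python3 -m crank '{"hand":[255,255,255,255],"translation":[[0.0015,0,0],[0.003,0,0],[0.0045,0,0],[0.0055,0,0]],"dr":[[0,0,0],[0,0,0],[0,0,0],[0,0,0]]}' | grep -E 'position|force'
python3 -m crank '{"hand":[255,255,255,255],"translation":[[0.0015,0,0],[0.003,0,0],[0.0045,0,0],[0.0052,0,0]],"dr":[[0,0,0],[0,0,0],[0,0,0],[0,0,0]]}' | grep -E 'position|force'
python3 -m crank '{"hand":[255,255],"translation":[[0,0,0],[0,0,0]],"dr":[[0,0,0],[0,0,0]]}' | grep -E 'position|force'
```

```text
position: [0.5208, 0.1041, 0.1014]
ft_force: [-1.0, -0.0, 4.7]
position: [0.5208, 0.1041, 0.0965]
ft_force: [-1.4, -0.6, 8.9]
position: [0.5208, 0.1041, 0.0966]
ft_force: [-1.2, -0.2, 8.8]
```

```bash
python3 -m crank '{"hand":[255,255,255,255,255],"translation":[[0.0005,0,0],[0.0005,0,0],[0.0005,0,0],[0.0005,0,0],[0.0005,0,0]],"dr":[[0.06,0,0],[0.13,0,0],[0.2,0,0],[0.27,0,0],[0.32,0,0]]}'
python3 -c "
from rig import sensors
s=sensors.observe();print(s['wrist_torque'],s['q'].round(1))"
```

```text
time_s: 10.4
position: [0.5211, 0.1042, 0.0963]
tool_rot: [[0.002, -0.692, 0.722], [0.0, 0.722, 0.692], [-1.0, -0.001, 0.001]]
ft_force: [-0.9, 0.8, 8.9]
grip_width: 0.015
[ 0.05736731 -0.01939432  0.02005512] [  -1.5   28.    89.     0.    63.  -135.2]
```

```bash
python3 -m crank '{"hand":[255,255,255,255,255],"translation":[[0,0,0],[0,0,0],[0,0,0],[0,0,0],[0,0,0]],"dr":[[0.1,0,0],[0.2,0,0],[0.3,0,0],[0.4,0,0],[0.4,0,0]]}'
python3 -m crank '{"hand":[255,255,255],"translation":[[0,0,0],[0,0,0],[0,0,0]],"dr":[[0.05,0,0],[0.09,0,0],[0.09,0,0]]}'
python3 -c "
from rig import sensors
s=sensors.observe();print(s['wrist_torque'],s['q'].round(1))"
```

```text
time_s: 10.9
position: [0.5212, 0.1042, 0.0963]
tool_rot: [[0.002, -0.355, 0.935], [0.0, 0.935, 0.355], [-1.0, -0.001, 0.002]]
ft_force: [0.8, -0.2, 8.1]
grip_width: 0.015
time_s: 11.2
position: [0.5213, 0.1042, 0.0964]
tool_rot: [[0.002, -0.272, 0.962], [0.0, 0.962, 0.272], [-1.0, -0.0, 0.002]]
ft_force: [0.8, 0.1, 8.3]
grip_width: 0.0152
[-0.01310165 -0.07381834 -0.05916242] [  -1.5   28.    89.     0.    63.  -107.2]
```

Turned 0.81 rad with almost no torque. Next I'll let it up gently into the pockets and test that it holds.

```bash
for i in 1 2 3; do python3 -m crank '{"hand":[255,255,255],"translation":[[-0.001,0,0],[-0.002,0,0],[-0.002,0,0]],"dr":[[0,0,0],[0,0,0],[0,0,0]]}' | grep -E 'position|force';done
```

```text
position: [0.5212, 0.1042, 0.0983]
ft_force: [0.2, 0.2, 6.5]
position: [0.5212, 0.1042, 0.1001]
ft_force: [0.9, -0.2, 6.0]
position: [0.521, 0.1041, 0.1009]
ft_force: [3.9, 0.0, -6.7]
```

It holds at TCP 0.101, which puts the underside at 27 mm, and the wrist shows a downward pull, so it is locked. Easing the pull off, letting go and retreating.

```bash
python3 -m crank '{"hand":[255,255,255],"translation":[[0.0008,0,0],[0.0012,0,0],[0.0012,0,0]],"dr":[[0,0,0],[0,0,0],[0,0,0]]}' | grep -E 'position|force'
python3 -m crank '{"hand":[160,60,0,0,0],"translation":[[0,0,0],[0,0,0],[0,0,0],[0,0,0],[0,0,0]],"dr":[[0,0,0],[0,0,0],[0,0,0],[0,0,0],[0,0,0]]}' 20
python3 -m crank '{"hand":[0,0,0,0,0],"translation":[[-0.03,0,0],[-0.07,0,0],[-0.11,0,0],[-0.14,0,-0.035],[-0.14,0,-0.035]],"dr":[[0,0,0],[0,0,0],[0,0,0],[0,0,0],[0,0,0]]}'
python3 -m crank '{"hand":[0,0],"translation":[[0,0,0],[0,0,0]],"dr":[[0,0,0],[0,0,0]]}' | grep time
python3 - <<'E'
from h import *
c=cams.calibration("wrist");im,d=cams.get_image("wrist");P=cloud(c,d);save("w5",im)
q=P[green(im)>0];t=q[(q[:,2]>.12)&(q[:,2]<.15)&(np.hypot(q[:,0]-.521,q[:,1]-.104)<.05)]
print(cv2.minAreaRect(t[:,:2].astype(np.float32)),np.median(t[:,2]))
i2,_=cams.get_image("scene");save("s5",i2)
save("v5",np.hstack([cv2.resize(im,(400,300)),cv2.resize(i2,(400,300))]))
E
```

```text
position: [0.521, 0.1041, 0.1007]
ft_force: [3.4, 1.7, 3.1]
time_s: 12.9
position: [0.5205, 0.1041, 0.1003]
tool_rot: [[-0.001, -0.273, 0.962], [-0.0, 0.962, 0.273], [-1.0, 0.0, -0.001]]
ft_force: [0.4, 0.9, 0.5]
grip_width: 0.085
time_s: 13.4
position: [0.4859, 0.0943, 0.2445]
tool_rot: [[0.006, -0.273, 0.962], [-0.001, 0.962, 0.273], [-1.0, -0.002, 0.006]]
ft_force: [0.3, -0.1, 0.1]
grip_width: 0.0852
time_s: 13.6
((0.5203640460968018, 0.10386055707931519), (0.04299922287464142, 0.014310219325125217), 15.802982330322266) 0.12869291092805113
```

View pics/v5.png

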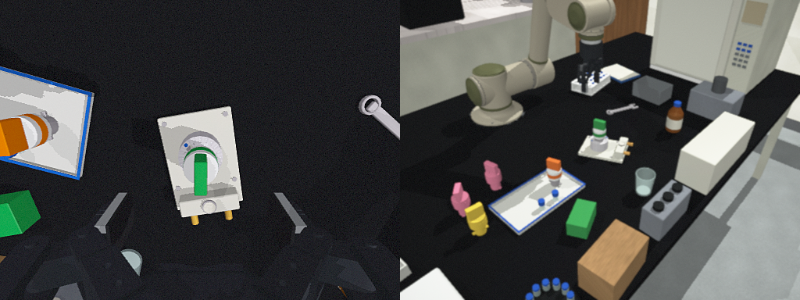

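The fresh cartridge sits upright in the collar at (200,165) with the gripper clear, and everything else is where it was. Its bar is at 15.8°, about 0.81 rad past the slots. The bar's top reads 0.129 m against 0.130 m expected when locked.

```bash
python3 -c "
from rig import env;print(env.close_job())"
```

```text
the job is handed in; nothing more can be done
None
```

I fitted the fresh (green) cartridge into the purifier's bayonet socket and locked it, then handed the job in at about 13.7 s. I saw no disturbance to anything else on the bench.

- **Finding the slots:** the wrist camera put them at about 62.5° in the world frame. The lugs dropped in on the first try, with no contact at the 42 mm rest height.
- **Push and turn:** I pushed in to about 22 mm against roughly 12 N of spring force. I then turned clockwise 0.81 rad with very little torque; the ridges are passed at 0.72 rad.
- **Lock check before letting go:** raising the arm gently, the cartridge held at about 27 mm and the wrist showed a downward pull of about 7 N.
- **After letting go:** the bar stayed centred at (0.520, 0.104), at 15.8°. Its top read 0.129 m against 0.130 m expected. That 1 mm shortfall matches the camera's height error on the same bar earlier.

The only disagreement was in two sets of readings taken while the arm was still settling, off by 2–3 mm; repeat pictures resolved it.

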